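Reset the jammed pencil sharpener

ROBOT

A 6-joint arm with a two-finger parallel gripper is mounted at the origin on the work surface. World frame = base frame: x ahead of the robot, y to its left, z up, the work surface at z = 0. Lengths are in m, angles in degrees, forces in N, time in s.
With the tool pointing down it reaches from about 0.3 to 0.75 m from the base axis. Payload 8.5 kg.
Tool frame: the origin (TCP) lies at the very end of the fingers, on their centre line; the grasp point (between the pads) lies 19 mm behind it; x points along the fingers, y is the direction in which the jaws open and shut, and the axes are right-handed (so a half turn about x gives the same grasp; the last joint's range is limited). The gripper opens to 85 mm and grips with 20 to 120 N. Pads are 22 mm wide; open, the fingers measure 114 mm over their backs; the gripper's body (76 mm by 85 mm) begins 54 mm behind the grasp point. The pads swing forward as they close: fully open they stand 13 mm farther back than shut.
Start: joints at [-81.721, 21.807, 74.336, -0, 83.858, -12.336], TCP at [0.194, -0.515, 0.231] pointing down, gripper open.
Joint ranges: [-178.18, 178.18], [-50.72, 133.34], [12.68, 142.11], [-81.47, 261.47], [9.98, 163.14], [-165.26, 165.26]. Speed limits (degrees/s): [136.94, 136.94, 180, 180, 180, 180].

INTERFACE

Orientations are given as a 3x3 rotation matrix whose columns are the frame's x, y, z axes.
In Python, from rig import sensors, cams, env gives the robot as it stands.
- The arm moves only by the shell command python3 -m crank 'ROWS' [FORCE]. ROWS is a JSON object of lists of equal length, an entry for each row: "hand": the closure in counts, from 0 (fully open) to 255 (shut); "translation": the shift along the tool's x, y, z in m, a list of three; "dr": the turn, a rotation vector about the tool's x, y, z in rad, a list of three. A call has 1 to 5 rows; each row is the pose to reach, as a shift and turn from the pose commanded when the call began, along the tool's axes at that moment; what a row does not reach only later rows make up. A row lasts 1/10 s, in which the tool goes at most 50 mm and 8.59 degrees, less where a joint would pass 70% of its speed; a pose out of reach is approached as far as the arm can. A call with a gripper value outside its range is refused whole. The fingers move at their own pace and stop on an object; FORCE is the grip in N (left out, the last holds). Time passes only in rows, so rows that repeat a pose let the fingers close. It gives the time, the measured TCP pose, the force and the opening at its end, in the units of the state.
- sensors.observe(): the state, without advancing time (a new reading comes with each control period).
- cams.get_image(name): name is "side" or "top" or "wrist"; returns (picture, depth): 400x640x3 uint8, blue, green, red; 400x640 float32, m along the optical axis (not along the pixel's ray), 0 where there is no reading.
- cams.calibration(name): a dict with "vertical_fov" (degrees; the focal length in pixels is half the picture's height over the tangent of half this angle, whatever the lens; pixels are square), "cx", "cy" (the principal point, pixels), "extrinsics" (4x4, takes a point from camera to world coordinates). Camera axes: x right, y down, z forward; pixel columns grow to the right and rows downward; lengths in m; the calibration is good to about 2 mm. A picture is of the moment at which its call begins: read the wrist's pose just before it. calibration takes no time and is no camera call; for the wrist camera it gives the pose at the moment of the call.
- env.close_job(): hands the job in, once; it reports no verdict.
The state is a dict: "time_s": time; "q": joint angles; "qvel": joint speeds; "joint_efforts": joint torques, N m; "position": TCP position; "tool_rot": TCP orientation; "ft_force": force on the tool from outside, world axes, zero at the start; "wrist_torque": the same for the moment, N m; "grip_width": finger opening in m.
Only numpy, scipy, OpenCV 4.12 (cv2) and the standard library are available. Lean on these libraries where they do the work, as an engineer would, in place of code of your own. Each camera call takes 0.05 s, during which the arm holds its last target. There are 200 camera calls.

TASK

The electric pencil sharpener has stopped because its shavings drawer was left ajar. Push the drawer fully home, then reach a fingertip into the well that holds the red reset key, press the key all the way down, keep it down for about a second, let it spring back and draw away. Do not lift, tip or shove the sharpener about, do not press its black key, and leave everything else on the table where it is.

Things in the scene. Friction and masses are not known exactly. Their poses are not given: they have to be found in the camera images.
- sharpener: Blue electric pencil sharpener, 160 (x) x 200 (y) x 85 mm high, 2 to 2.6 kg, loose (slides at roughly 15 N). Origin: centre of its underside. Own -x is the front, with the drawer; z up. Turned up to 25 degrees either way. On its flat top: two square wells and a steel pencil inlet (48 mm across, 6 mm high) at own (45, 0) mm. The strip in front of the drawer is clear of other things.
- drawer (a joint): How far the shavings drawer stands out of the sharpener's front, m: 0 = fully home against its stop, grows as it comes out along own -x, at most 0.05; starts about 0.022 to 0.042. Slides with about 1.5 N of friction, has no spring and stays where it is left.
- drawer_front (a point): Centre of the outer face of the grey drawer front, moving with it. The face is flat, upright, 172 mm wide, from 7 to 53 mm above the table (this point at 30 mm), square to the sharpener's own x; pushing it along own +x closes the drawer. When home it lies at own x = -93 mm, 13 mm ahead of the housing's front face.
- reset_well (a point): Centre of the mouth of the well that holds the red key, level with the sharpener's top, 85 mm above the table; at own (-15, 60) mm. The well is square, 50 x 50 mm, sides along the sharpener's own x and y, with upright walls, 24 mm deep. Its axes are the sharpener's.
- reset_top (a point): Centre of the top of the round red reset key, 24 mm in diameter, at the middle of its well; 15 mm below the well's mouth (70 mm above the table) when up. Moves with the key.
- reset (a joint): How far the red reset key is pressed, m: 0 = up, 0.005 = fully down on its stop (key top 4 mm above the well's floor). Sprung: about 2 N to start, 5 N fully down; springs back when let go.
- feed (a joint): How far the black key is pressed, m: 0 = up, 0.005 = fully down. Same sort of key and well as the red one, at own (-15, -60) mm; leave it alone.
- eraser: Bystander: white and green block eraser, 45 x 22 x 13 mm, loose. Origin: centre of its underside, x along its length.
- marker: Bystander: orange and black square marker, about 120 mm long, 16 mm thick, lying loose. Origin: under the orange barrel's middle, x towards the black cap.
- pencil_cup: Bystander: white cup, 68 mm in diameter, with coloured pencils standing in it, 170 mm high in all, loose. Origin: centre of its underside.
- water: Bystander: clear water bottle, 64 mm in diameter, 200 mm high, loose. Origin: centre of its underside.
- flask: Bystander: white flask, 70 mm in diameter, 210 mm high, loose. Origin: centre of its underside.
- phone: Bystander: black phone lying flat, 150 x 72 x 9 mm, loose. Origin: centre of its underside.
- tape: Bystander: yellow roll of tape lying flat, 60 mm in diameter, 24 mm high, loose. Origin: centre of its underside.

How it is judged:
By the outcome, as a careful person would: the job done as asked, in the order asked, and still so for the second after the job is handed in, with the robot touching nothing.
It also fails if it takes over 48 s, if anything falls off the work surface, if the arm or the gripper's body presses on something with over 40 N, if the wrist force passes 120 N, or if a joint passes its speed limit or range.

## Working session

There is one attempt and no reset: what is moved stays moved. The work goes in short steps, Python scripts to look and compute and a shell command to move; the robot and the scene stay as the last step left them, time stands still between calls to the robot, and variables do not carry over. Pictures are saved under pics/ and viewed, about 8 in all and at most 12, crops included, and the job is handed in when it is done.

```bash
mkdir -p pics; ls; cat > h.py <<'E'
import numpy as np, cv2
from rig import sensors, cams, env
def K(n):
    c=cams.calibration(n); f=200/np.tan(np.radians(c["vertical_fov"]/2)); return f,c["cx"],c["cy"],np.array(c["extrinsics"])
def snap(n,tag):
    k=K(n); im,d=cams.get_image(n); cv2.imwrite(f"pics/{tag}.png",im); np.savez(f"pics/{tag}.npz",d=d,k=np.array(k[:3]),E=k[3]); return im,d,k
def load(tag):
    z=np.load(f"pics/{tag}.npz"); return z["d"],(*z["k"],z["E"])
def px(tag,u,v,z=None):
    d,(f,cx,cy,E)=load(tag); r=np.array([(u-cx)/f,(v-cy)/f,1])
    if z is None: return E[:3,:3]@(r*np.median(d[int(v)-1:int(v)+2,int(u)-1:int(u)+2]))+E[:3,3]
    w=E[:3,:3]@r; return E[:3,3]+w*(z-E[2,3])/w[2]
E
python3 - <<'E'
from h import *
np.set_printoptions(precision=4,suppress=True)
a=snap("top","top0"); b=snap("side","side0")
print(a[2],b[2]); s=sensors.observe(); print(s)
E
```

```text
pics
(np.float64(404.64794446976066), 315.41226940863146, 197.2889239997365, array([[ 0.0163, -0.9881,  0.1531,  0.3794],
       [-0.9998, -0.0142,  0.0148, -0.0132],
       [-0.0124, -0.1533, -0.9881,  1.2243],
       [ 0.    ,  0.    ,  0.    ,  1.    ]])) (np.float64(464.1034318773142), 316.1860825157745, 193.7456562371902, array([[ 0.9399, -0.1493,  0.307 ,  0.0334],
       [-0.3406, -0.4707,  0.8139, -1.427 ],
       [ 0.023 , -0.8696, -0.4933,  0.9338],
       [ 0.    ,  0.    ,  0.    ,  1.    ]]))
{'time_s': 0.1, 'q': array([-81.7189,  21.8393,  74.3762,   0.0003,  83.8582, -12.3357]), 'qvel': array([ 0.1048, -0.1302, -0.2369,  0.1121,  0.0735,  0.1241]), 'joint_efforts': array([  0.0039, -44.9221, -23.1656,  -0.0002,   0.0037,  -0.    ]), 'position': array([ 0.1936, -0.5145,  0.2308]), 'tool_rot': array([[-0.0002,  0.3521, -0.936 ],
       [ 0.0013, -0.936 , -0.3521],
       [-1.    , -0.0013, -0.0003]]), 'ft_force': array([ 0.3923, -1.1044,  0.7319]), 'wrist_torque': array([ 0.0084, -0.0168, -0.0432]), 'grip_width': 0.08546650850447103}
```

View pics/top0.png

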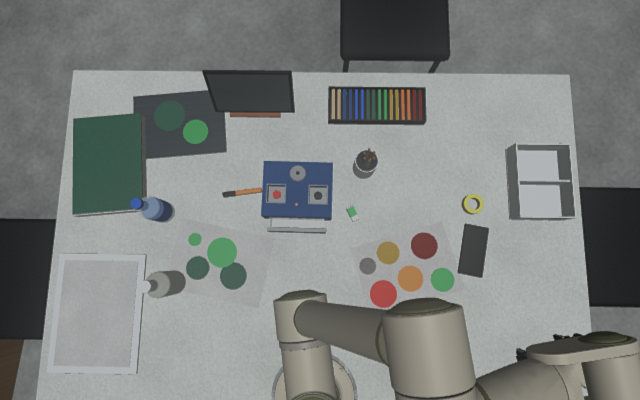

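View pics/side0.png

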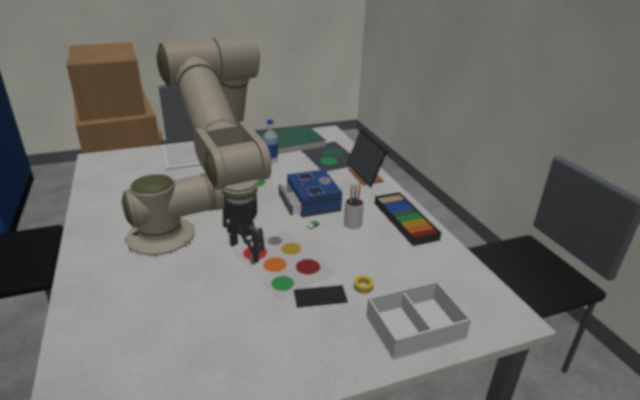

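The top view shows the sharpener around (298,190) with its drawer ajar at the bottom (297,229). The red key is at (277,195), the eraser at (352,213), and the marker at (242,191), close to the sharpener's left side. I'll enlarge a crop.

```bash
python3 - <<'E'
from h import *
im=cv2.imread("pics/top0.png")[150:245,215:375]
cv2.imwrite("pics/c1.png",cv2.resize(im,None,fx=5,fy=5,interpolation=cv2.INTER_CUBIC))
E
```

```text
(no output)
```

View pics/c1.png

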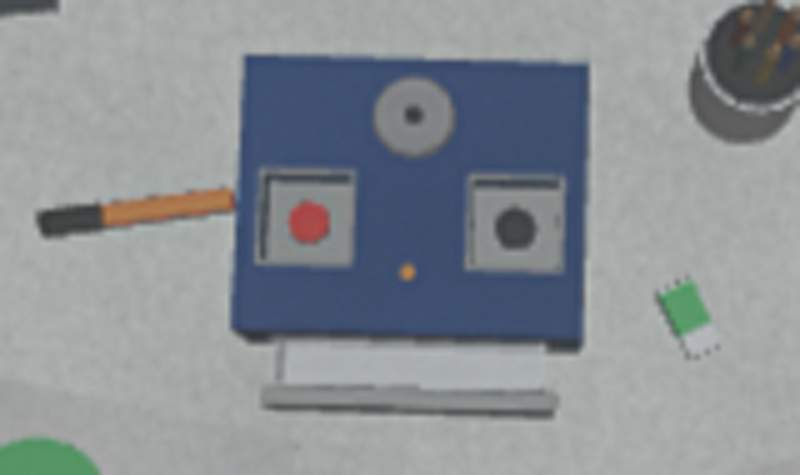

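```bash
python3 - <<'E'
from h import *
np.set_printoptions(precision=4,suppress=True)
P=lambda x,y,z: px("top0",215+x/5-.4,150+y/5-.4,z)
own=np.array([[80,100],[80,-100],[-80,-100],[-80,100],[45,0]])/1000
W=np.array([P(246,56,.085),P(589,65,.085),P(581,340,.085),P(234,329,.085),P(414,115,.091)])[:,:2]
a=own-own.mean(0); b=W-W.mean(0)
th=np.arctan2((a[:,0]*b[:,1]-a[:,1]*b[:,0]).sum(),(a*b).sum())
R=np.array([[np.cos(th),-np.sin(th)],[np.sin(th),np.cos(th)]]); o=W.mean(0)-R@own.mean(0)
print("yaw",np.degrees(th),"o",o); print((W-own@R.T-o)*1000)
for n,p in dict(drawer0=(-.093,0),well=(-.015,.06)).items(): print(n,R@p+o)
print("key",P(309,222,.07),P(516,228,.07))
for q in [(262,406),(556,414)]: print("drawer bottom edge own",R.T@(P(*q,.053)[:2]-o))
s=sensors.observe();print(np.degrees(np.arctan2(s['tool_rot'][1,1],s['tool_rot'][0,1])))
E
```

```text
yaw -0.8048504869939727 o [0.5799 0.0568]
[[-0.6745 -0.705 ]
 [-0.5764  0.7669]
 [-0.0549  1.467 ]
 [ 0.4478 -1.8375]
 [ 0.858   0.3087]]
drawer0 [0.4869 0.0581]
well [0.5657 0.117 ]
key [0.5662 0.1171 0.07  ] [ 0.5644 -0.0027  0.07  ]
drawer bottom edge own [-0.1205  0.0845]
drawer bottom edge own [-0.1201 -0.0859]
-69.38320776764765
```

```bash
python3 -m crank '{"hand":[255,255,255,255,255],"translation":[[0,-0.03,-0.026],[0,-0.066,-0.058],[0,-0.1,-0.09],[0,-0.135,-0.12],[0,-0.17,-0.15]],"dr":[[0.12,0,0],[0.25,0,0],[0.374,0,0],[0.374,0,0],[0.374,0,0]]}' 30
```

```text
time_s: 0.6
position: [0.2744, -0.3009, 0.2311]
tool_rot: [[-0.0, -0.015, -1.0], [0.001, -1.0, 0.015], [-1.0, -0.001, 0.0]]
ft_force: [0.1, -0.7, 1.9]
grip_width: 0.0122
```

```bash
python3 -m crank '{"hand":[255,255,255,255,255],"translation":[[0,-0.04,-0.016],[0,-0.085,-0.032],[0,-0.13,-0.048],[0,-0.175,-0.065],[0,-0.22,-0.083]],"dr":[[0,0,0],[0,0,0],[0,0,0],[0,0,0],[0,0,0]]}' && python3 -m crank '{"hand":[255,255,255,255,255],"translation":[[0,-0.045,-0.016],[0,-0.09,-0.032],[0,-0.125,-0.046],[0,-0.141,-0.052],[0,-0.141,-0.052]],"dr":[[0,0,0],[0,0,0],[0,0,0],[0,0,0],[0,0,0]]}'
python3 - <<'E'
from h import *
snap("wrist","w1"); print(sensors.observe()["position"],sensors.observe()["grip_width"])
E
```

```text
time_s: 1.1
position: [0.3604, -0.0821, 0.2314]
tool_rot: [[0.0, -0.015, -1.0], [-0.0, -1.0, 0.015], [-1.0, 0.0, -0.0]]
ft_force: [0.5, -0.6, -0.4]
grip_width: -0.0
time_s: 1.6
position: [0.4144, 0.0579, 0.231]
tool_rot: [[-0.001, -0.011, -1.0], [0.0, -1.0, 0.011], [-1.0, -0.0, 0.001]]
ft_force: [-0.4, -1.6, 0.3]
grip_width: 0.0
[0.41413369 0.05678141 0.23101048] -6.390050031222686e-05
```

View pics/w1.png

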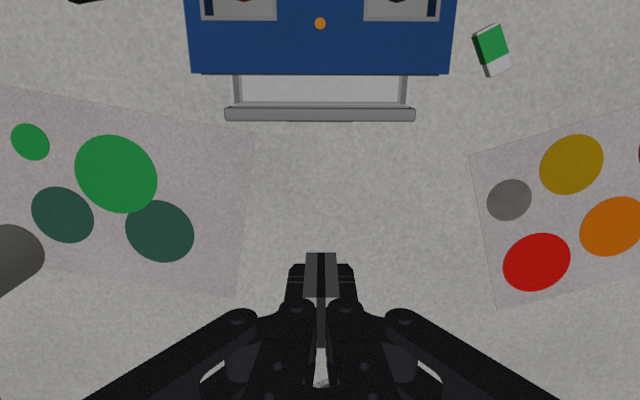

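The fingertips at (321,253) line up with the centre of the drawer face at (320,120). The strip between them is clear, so I'll descend in front of the drawer.

```bash
python3 -m crank '{"hand":[255,255,255,255,255],"translation":[[0.045,0,0],[0.09,0,0],[0.135,0,0],[0.175,0,0],[0.198,0,0]],"dr":[[0,0,0],[0,0,0],[0,0,0],[0,0,0],[0,0,0]]}' && python3 -m crank '{"hand":[255,255,255,255,255],"translation":[[0,0,0],[0,0,-0.005],[0,0,-0.01],[0,0,-0.016],[0,0,-0.022]],"dr":[[0,0,0],[0,0,0],[0,0,0],[0,0,0],[0,0,0]]}'
```

```text
time_s: 2.15
position: [0.4129, 0.0552, 0.0311]
tool_rot: [[-0.003, -0.016, -1.0], [0.0, -1.0, 0.016], [-1.0, -0.0, 0.003]]
ft_force: [0.2, 0.1, 0.3]
grip_width: -0.0001
time_s: 2.65
position: [0.4374, 0.0558, 0.0342]
tool_rot: [[0.002, -0.014, -1.0], [-0.0, -1.0, 0.014], [-1.0, 0.0, -0.002]]
ft_force: [-0.3, -0.4, -0.4]
grip_width: 0.0
```

```bash
python3 -m crank '{"hand":[255,255,255,255,255],"translation":[[0,0,-0.004],[0,0,-0.008],[0,0,-0.012],[0,0,-0.016],[0,0,-0.02]],"dr":[[0,0,0],[0,0,0],[0,0,0],[0,0,0],[0,0,0]]}' && python3 -m crank '{"hand":[255,255,255,255,255],"translation":[[0,0,-0.002],[0,0,-0.004],[0,0,-0.006],[0,0,-0.008],[0,0,-0.010]],"dr":[[0,0,0],[0,0,0],[0,0,0],[0,0,0],[0,0,0]]}'
```

```text
time_s: 3.15
position: [0.4562, 0.0557, 0.0332]
tool_rot: [[-0.001, -0.014, -1.0], [0.0, -1.0, 0.014], [-1.0, -0.0, 0.001]]
ft_force: [-0.9, -0.2, 0.6]
grip_width: 0.0003
time_s: 3.65
position: [0.4663, 0.0555, 0.0333]
tool_rot: [[-0.0, -0.014, -1.0], [0.0, -1.0, 0.014], [-1.0, -0.0, 0.0]]
ft_force: [-2.3, 0.1, -0.0]
grip_width: 0.0004
```

Contact reads about 2 N, which matches the drawer's friction. I'll go on in smaller steps.

```bash
python3 -m crank '{"hand":[255,255,255,255,255],"translation":[[0,0,-0.001],[0,0,-0.002],[0,0,-0.003],[0,0,-0.004],[0,0,-0.005]],"dr":[[0,0,0],[0,0,0],[0,0,0],[0,0,0],[0,0,0]]}' ; python3 -m crank '{"hand":[255,255,255],"translation":[[0,0,-0.001],[0,0,-0.002],[0,0,-0.002]],"dr":[[0,0,0],[0,0,0],[0,0,0]]}'
```

```text
time_s: 4.15
position: [0.4713, 0.0554, 0.0333]
tool_rot: [[-0.0, -0.014, -1.0], [0.0, -1.0, 0.014], [-1.0, -0.0, 0.0]]
ft_force: [-1.5, 0.7, -1.6]
grip_width: 0.0002
time_s: 4.45
position: [0.4735, 0.0553, 0.0334]
tool_rot: [[0.0, -0.014, -1.0], [-0.0, -1.0, 0.014], [-1.0, 0.0, -0.0]]
ft_force: [-0.8, 0.4, -0.1]
grip_width: 0.0002
```

```bash
python3 -m crank '{"hand":[255,255],"translation":[[0,0,-0.0005],[0,0,-0.001]],"dr":[[0,0,0],[0,0,0]]}' ; python3 -m crank '{"hand":[255,255],"translation":[[0,0,-0.0005],[0,0,-0.001]],"dr":[[0,0,0],[0,0,0]]}'
```

```text
time_s: 4.65
position: [0.4743, 0.0553, 0.0334]
tool_rot: [[0.0, -0.014, -1.0], [-0.0, -1.0, 0.014], [-1.0, 0.0, -0.0]]
ft_force: [-0.3, -0.1, -0.1]
grip_width: 0.0
time_s: 4.85
position: [0.4754, 0.0553, 0.0333]
tool_rot: [[0.0, -0.014, -1.0], [-0.0, -1.0, 0.014], [-1.0, 0.0, -0.0]]
ft_force: [-1.7, -0.1, -0.5]
grip_width: -0.0001
```

```bash
python3 -m crank '{"hand":[255,255],"translation":[[0,0,-0.0005],[0,0,-0.001]],"dr":[[0,0,0],[0,0,0]]}' ; python3 - <<'E'
from h import *
im,d,k=snap("wrist","w2"); cv2.imwrite("pics/w2c.png",im)
E
```

```text
time_s: 5.05
position: [0.4764, 0.0553, 0.0334]
tool_rot: [[0.0, -0.014, -1.0], [-0.0, -1.0, 0.014], [-1.0, 0.0, -0.0]]
ft_force: [-1.3, -0.3, -0.2]
grip_width: 0.0002
```

View pics/w2c.png

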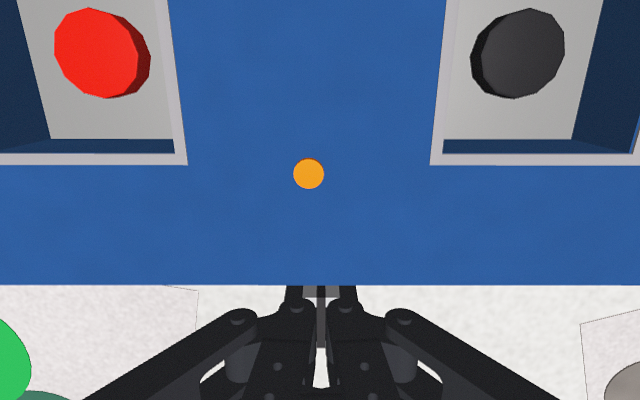

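The drawer is hidden under the housing's front edge at row 285. The edge and both wells are visible, so I'll refine the pose from these.

```bash
python3 - <<'E'
from h import *
np.set_printoptions(precision=4,suppress=True)
for q in [(50,285,.085),(590,285,.085),(187,164,.085),(430,164,.085),(95,52,.07),(525,52,.07)]: print(px("w2",*q[:2],q[2]), px("w2",*q[:2]))
E
```

```text
[0.5024 0.1377 0.085 ] [0.4495 0.2131 0.0017]
[ 0.5002 -0.0254  0.085 ] [ 0.5005 -0.025   0.0855]
[0.5392 0.0911 0.085 ] [0.5393 0.0909 0.0853]
[0.5383 0.0261 0.085 ] [0.5385 0.0264 0.0859]
[0.5683 0.1184 0.07  ] [0.5682 0.1182 0.0703]
[ 0.5665 -0.0024  0.07  ] [ 0.5665 -0.0021  0.0707]
```

```bash
python3 -m crank '{"hand":[255,255],"translation":[[0,0,-0.0005],[0,0,-0.001]],"dr":[[0,0,0],[0,0,0]]}' ; python3 -m crank '{"hand":[255,255],"translation":[[0,0,-0.0005],[0,0,-0.0005]],"dr":[[0,0,0],[0,0,0]]}'
```

```text
time_s: 5.3
position: [0.4774, 0.0553, 0.0334]
tool_rot: [[0.0, -0.014, -1.0], [-0.0, -1.0, 0.014], [-1.0, 0.0, -0.0]]
ft_force: [-1.4, -0.2, -0.3]
grip_width: -0.0002
time_s: 5.5
position: [0.4775, 0.0553, 0.0333]
tool_rot: [[-0.001, -0.014, -1.0], [-0.0, -1.0, 0.014], [-1.0, 0.0, 0.001]]
ft_force: [-3.3, -0.2, 2.4]
grip_width: -0.0001
```

```bash
python3 -m crank '{"hand":[255,255],"translation":[[0,0,-0.0005],[0,0,-0.0005]],"dr":[[0,0,0],[0,0,0]]}'; python3 -m crank '{"hand":[255,255],"translation":[[0,0,-0.0003],[0,0,-0.0003]],"dr":[[0,0,0],[0,0,0]]}' 
```

```text
time_s: 5.7
position: [0.4776, 0.0553, 0.0333]
tool_rot: [[-0.002, -0.014, -1.0], [-0.0, -1.0, 0.014], [-1.0, 0.0, 0.002]]
ft_force: [-5.0, -0.5, 3.9]
grip_width: 0.0002
time_s: 5.9
position: [0.4776, 0.0553, 0.0333]
tool_rot: [[-0.002, -0.014, -1.0], [-0.0, -1.0, 0.014], [-1.0, 0.0, 0.002]]
ft_force: [-6.7, -1.3, 4.8]
grip_width: -0.0
```

The drawer is against its stop: 6.7 N with no further motion, and the position matches the geometry. Next I back off, rise and look.

```bash
python3 -m crank '{"hand":[255,255,255,255,255],"translation":[[0,0,0.006],[0,0,0.025],[0,0,0.045],[-0.045,0,0.045],[-0.09,0,0.045]],"dr":[[0,0,0],[0,0,0],[0,0,0],[0,0,0],[0,0,0]]}' && python3 -m crank '{"hand":[255,255,255,255,255],"translation":[[-0.045,0,0],[-0.09,-0.02,-0.01],[-0.12,-0.06,-0.02],[-0.12,-0.063,-0.02],[-0.12,-0.063,-0.02]],"dr":[[0,0,0],[0,0,0],[0,0,0],[0,0,0],[0,0,0]]}'
python3 - <<'E'
from h import *
snap("wrist","w3"); print(sensors.observe()["position"])
E
```

```text
time_s: 6.4
position: [0.4329, 0.0561, 0.1241]
tool_rot: [[-0.002, -0.014, -1.0], [0.001, -1.0, 0.014], [-1.0, -0.0, 0.002]]
ft_force: [0.9, -0.7, 1.2]
grip_width: 0.0001
time_s: 6.9
position: [0.4545, 0.1193, 0.2433]
tool_rot: [[0.001, -0.012, -1.0], [0.0, -1.0, 0.012], [-1.0, -0.0, -0.001]]
ft_force: [0.1, -0.6, -0.8]
grip_width: 0.0002
[0.45403614 0.11858555 0.24246889]
```

View pics/w3.png

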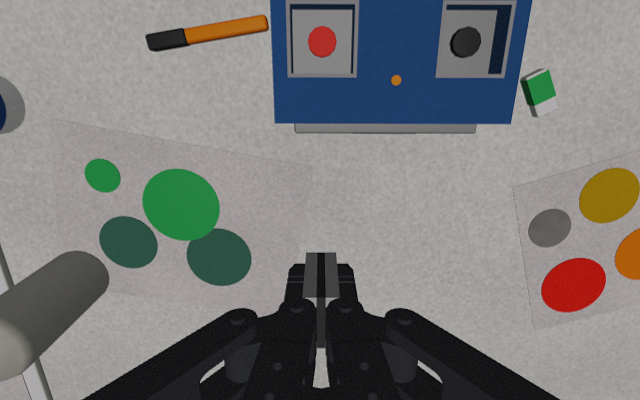

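The drawer is flush, with a thin strip showing at row 128 from column 295 to 475. The red key is at (322,42) and the fingertips are at (321,255).

```bash
python3 - <<'E'
from h import *
np.set_printoptions(precision=4,suppress=True)
print("key",px("w3",322,42,.07),px("w3",322,42),"blk",px("w3",465,42,.07))
print("front",px("w3",277,123,.085),px("w3",511,123,.085),"drawer top",px("w3",297,132,.053),px("w3",475,132,.053))
E
```

```text
key [0.5666 0.1181 0.07  ] [0.5665 0.1181 0.0708] blk [ 0.5651 -0.0003  0.07  ]
front [0.5028 0.157  0.085 ] [ 0.5003 -0.0412  0.085 ] drawer top [0.4904 0.1425 0.053 ] [ 0.4883 -0.0256  0.053 ]
```

```bash
python3 -m crank '{"hand":[255,255,255,255,255],"translation":[[0,0,-0.04],[0,0,-0.085],[0,-0.001,-0.1125],[0.04,-0.001,-0.1125],[0.08,-0.001,-0.1125]],"dr":[[0,0,0],[0,0,0],[0,0,0],[0,0,0],[0,0,0]]}' && python3 -m crank '{"hand":[255,255,255,255],"translation":[[0.03,0,0],[0.06,0,0],[0.06,0,0],[0.06,0,0]],"dr":[[0,0,0],[0,0,0],[0,0,0],[0,0,0]]}'
```

```text
time_s: 7.45
position: [0.5673, 0.1166, 0.1609]
tool_rot: [[-0.001, -0.016, -1.0], [-0.0, -1.0, 0.016], [-1.0, 0.0, 0.001]]
ft_force: [0.6, 0.1, -0.2]
grip_width: -0.0
time_s: 7.85
position: [0.5668, 0.1172, 0.1032]
tool_rot: [[-0.001, -0.015, -1.0], [-0.0, -1.0, 0.015], [-1.0, 0.0, 0.001]]
ft_force: [-0.3, 0.8, 0.2]
grip_width: 0.0001
```

```bash
python3 -m crank '{"hand":[255,255,255,255,255],"translation":[[0.01,0,0],[0.02,0,0],[0.026,0,0],[0.03,0,0],[0.03,0,0]],"dr":[[0,0,0],[0,0,0],[0,0,0],[0,0,0],[0,0,0]]}' && python3 -m crank '{"hand":[255,255,255,255],"translation":[[0.001,0,0],[0.002,0,0],[0.003,0,0],[0.004,0,0]],"dr":[[0,0,0],[0,0,0],[0,0,0],[0,0,0]]}'
```

```text
time_s: 8.35
position: [0.5668, 0.1181, 0.0728]
tool_rot: [[-0.001, -0.014, -1.0], [-0.0, -1.0, 0.014], [-1.0, 0.0, 0.001]]
ft_force: [0.7, -0.8, 0.1]
grip_width: 0.0003
time_s: 8.75
position: [0.5671, 0.1181, 0.0695]
tool_rot: [[0.0, -0.014, -1.0], [0.0, -1.0, 0.014], [-1.0, -0.0, -0.0]]
ft_force: [-1.0, 1.4, 2.5]
grip_width: 0.0001
```

```bash
python3 -m crank '{"hand":[255,255,255,255],"translation":[[0.001,0,0],[0.002,0,0],[0.003,0,0],[0.004,0,0]],"dr":[[0,0,0],[0,0,0],[0,0,0],[0,0,0]]}' && python3 -m crank '{"hand":[255,255],"translation":[[0.0005,0,0],[0.001,0,0]],"dr":[[0,0,0],[0,0,0]]}'
```

```text
time_s: 9.15
position: [0.5671, 0.1181, 0.0655]
tool_rot: [[0.0, -0.014, -1.0], [0.0, -1.0, 0.014], [-1.0, -0.0, -0.0]]
ft_force: [-0.5, -0.3, 3.7]
grip_width: 0.0002
time_s: 9.35
position: [0.5671, 0.1181, 0.065]
tool_rot: [[0.001, -0.014, -1.0], [-0.0, -1.0, 0.014], [-1.0, 0.0, -0.001]]
ft_force: [-3.1, -0.2, 12.3]
grip_width: -0.0001
```

The key is on its stop at z = 0.0650, where the force jumped to 12 N. I'll hold for about a second.

```bash
python3 -m crank '{"hand":[255,255,255,255,255],"translation":[[0,0,0],[0,0,0],[0,0,0],[0,0,0],[0,0,0]],"dr":[[0,0,0],[0,0,0],[0,0,0],[0,0,0],[0,0,0]]}' && python3 -m crank '{"hand":[255,255,255,255,255],"translation":[[0,0,0],[0,0,0],[0,0,0],[0,0,0],[0,0,0]],"dr":[[0,0,0],[0,0,0],[0,0,0],[0,0,0],[0,0,0]]}' && python3 -m crank '{"hand":[255,255,255,255,255],"translation":[[-0.005,0,0],[-0.012,0,0],[-0.025,0,0],[-0.06,0,0],[-0.1,0,0]],"dr":[[0,0,0],[0,0,0],[0,0,0],[0,0,0],[0,0,0]]}' && python3 -m crank '{"hand":[255,255,255,255,255],"translation":[[-0.04,0,0],[-0.08,0,0.03],[-0.08,0,0.07],[-0.08,0,0.11],[-0.08,0,0.11]],"dr":[[0,0,0],[0,0,0],[0,0,0],[0,0,0],[0,0,0]]}'
python3 - <<'E'
from h import *
snap("wrist","w4"); snap("top","t4"); print(sensors.observe()["position"])
E
```

```text
time_s: 9.85
position: [0.5671, 0.1181, 0.065]
tool_rot: [[0.001, -0.014, -1.0], [-0.0, -1.0, 0.014], [-1.0, 0.0, -0.001]]
ft_force: [-3.0, 0.5, 8.4]
grip_width: 0.0002
time_s: 10.35
position: [0.5671, 0.1181, 0.065]
tool_rot: [[0.001, -0.014, -1.0], [-0.0, -1.0, 0.014], [-1.0, -0.0, -0.001]]
ft_force: [-2.3, 0.1, 10.3]
grip_width: -0.0
time_s: 10.85
position: [0.5662, 0.118, 0.1644]
tool_rot: [[-0.003, -0.014, -1.0], [-0.0, -1.0, 0.014], [-1.0, 0.0, 0.003]]
ft_force: [0.2, 0.8, 0.6]
grip_width: 0.0003
time_s: 11.35
position: [0.4527, 0.12, 0.2447]
tool_rot: [[-0.002, -0.013, -1.0], [0.0, -1.0, 0.013], [-1.0, -0.0, 0.002]]
ft_force: [0.5, -0.6, 0.7]
grip_width: 0.0001
[0.45671646 0.11963367 0.24483114]
```

View pics/w4.png

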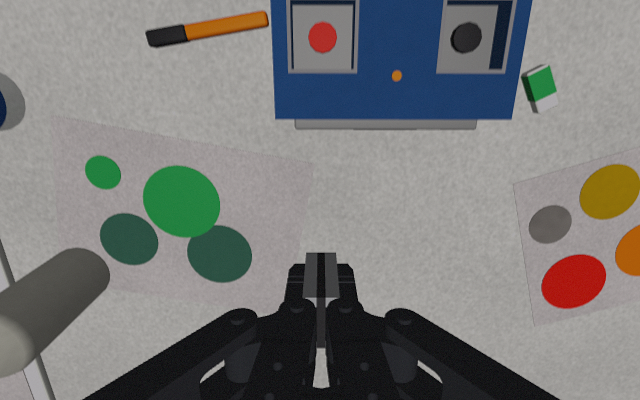

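```bash
python3 - <<'E'
from h import *
np.set_printoptions(precision=4,suppress=True)
print("key",px("w4",322,38),"front",px("w4",277,119,.085),px("w4",512,119,.085),"drawer",px("w4",297,128,.053),px("w4",475,128,.053))
sensors.observe(); print(env.close_job())
E
```

```text
key [0.5673 0.1186 0.0709] front [0.5037 0.1576 0.085 ] [ 0.501  -0.0415  0.085 ] drawer [0.4916 0.1431 0.053 ] [ 0.4893 -0.025   0.053 ]
the job is handed in; nothing more can be done
None
```

The drawer is fully home and the red reset key has been pressed, held, released and cleared. The job is handed in after about 11.5 s of robot time; no verdict was reported.

- **Drawer:** I pushed it with closed fingers until it stopped moving at about 7 N, below the roughly 15 N at which the sharpener slides. Afterwards its face measured about 12 mm ahead of the housing, against a nominal 13 mm.
- **Red key:** I pressed it to its stop, with the key top at 65 mm and a force of 8–12 N. I held it for about 1.1 s, then lifted straight out and drew back.
- **Last checks:** In the final picture and depth reading the key is back up at 70.9 mm, the same as before the press. The housing front edge reads about 1 mm farther forward than before the press, which is within measuring error because the arm was still settling.
- **Surroundings:** The wrist picture shows the marker and eraser unchanged. I did not touch the black key. The wrist force read about zero at the end, with the gripper clear. I saved a final top picture but did not inspect it, so the bystanders outside the wrist view were not rechecked.

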